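# Move the soap dispenser from its catch rail into the slotted bracket

### The job

Lift the soap dispenser off the short rail, against its sprung catch, and stand it upright on the open counter and let go of it, so that you can take it again front to back: its sides cannot be reached in the tight bay where it goes. Then slide its rear tongue down into the empty slot between the two other dispensers on the bracket until it is fully home. Do not drop or tip the dispenser, and leave the tumbler, bottle, jar and soap box where they stand.

Things in the scene. Friction and masses are not known exactly. Their poses are not given: they have to be found in the camera images.
- dispenser: Loose closed soap dispenser, white plastic, 136 mm tall, about 0.3 kg, hung on the rail at the start with its origin 32 mm above the rail's. Origin: centre of its underside, z up, front to -x. Lower body x -22 to 22, y -30 to 30, z 0 to 78 mm. Above it the deeper head, x -22 to 31, y -30 to 30, z 78 to 136, flat upright faces. Stands steadily on its underside.
- head_top (a point): Centre of the dispenser's flat top: 4.5 mm behind its origin in x, 136 mm up. Best held across the head, 60 mm side to side (y) or 53 mm front to back (x), pads above z 92 of the dispenser.
- tongue_tip (a point): Lower end of the flat grey tongue that hangs behind the dispenser's lower body, 9 mm off it: x 31 to 36 (5 mm thick), 40 mm wide, z 90 down to 38 mm of the dispenser, so 40 mm long below the head's underside; its last 6 mm are 3 mm thick, 34 mm wide. A round ridge across its back, 3 mm proud at z 52, is what the catch holds.
- rail: Fixed catch rail: steel strip on edge, 200 mm long (y), x 23.5 to 29.5, top at z 110, on two end posts. Behind it an aluminium catch housing, x 40.5 to 70.5, y -30 to 30, up to z 160: no finger fits behind the hung dispenser; its two sides are free. Origin on the counter right below the hung dispenser's origin, same axes, front to -x. 45 mm of lift clears the tongue from the strip.
- catch_nose (a point): Sprung nose of the catch in the housing, over the tongue's ridge, 93.5 mm above the counter. It yields 8 mm to the rear (+x of the rail): a straight upward pull of about 8 to 15 N snaps the ridge past it within the first 20 mm of lift.
- rack: Fixed slotted steel bracket, 206 mm long (y), with an empty middle bay between two fixed dispensers of the same shape (near sides at y -38 and 38, tops at z 168: 8 mm free either side, no room for fingers). Origin on the counter below the dispenser's home, axes as the homed dispenser's, front to -x. Home: dispenser origin at 0, 0, 32 mm of this frame, head resting on the front wall.
- slot_mouth (a point): Centre of the bracket's upward slot for the tongue, at its mouth (33.5, 0, 110 mm of the bracket): slot x 28 to 39.5, y -24 to 24, deeper than the tongue. Front wall x 25 to 28 with a rounded top at z 110 that carries the head, rear wall to 45.5, top z 108; above them the bay is free in front and behind.
- tumbler: White ceramic tumbler, 68 mm across, 95 mm tall, loose; origin at the centre of its underside.
- bottle: Amber bottle, 52 mm across, 140 mm tall, loose; origin at the centre of its underside.
- jar: Small glass jar with lid, 50 mm across, 60 mm tall, loose, standing near the rail; origin at the centre of its underside.
- soapbox: White closed soap box, 60 (x) by 90 (y) by 35 mm tall, loose, in front of the bracket; origin at the centre of its underside.

How it is judged:
On the way, in this order (a step that is already met when the one before it is completed fails the run):
1. the dispenser has been lifted off the rail: raised at least 50 mm above its hung height (z of dispenser in the frame of rail above 0.082 m), for 0.1 s.
2. the dispenser stands upright (within 6 degrees) on the counter, at least 110 mm from both the rail's and the bracket's origin, at rest and let go by the fingers (height (world z) of dispenser below 0.004 m and angle between dispenser's own z axis and vertical below 0.105 rad and linear speed of dispenser below 0.02 m/s and contact force between dispenser and the fingers below 0.05 N and horizontal distance between dispenser and rail above 0.11 m and horizontal distance between dispenser and rack above 0.11 m), for 0.3 s.
At the end, for the whole second after the job is handed in: The dispenser hangs in the bracket's middle bay, tongue in the slot, fully home: its origin at most 3 mm above and 5 mm below its home height of 32 mm, within 6 mm front to back and 7 mm sideways, turned under 7 degrees and tilted under 6 degrees, at rest and let go (x of dispenser in the frame of rack between -0.006 and 0.006 m and y of dispenser in the frame of rack between -0.007 and 0.007 m and z of dispenser in the frame of rack between 0.027 and 0.035 m and angle between the x axis of dispenser and the x axis of rack, either way round below 0.12 rad and angle between dispenser's own z axis and vertical below 0.105 rad and linear speed of dispenser below 0.01 m/s and contact force between dispenser and the fingers below 0.05 N); the robot touches nothing.
It fails at once if the dispenser is tipped by more than 35 degrees (angle between dispenser's own z axis and vertical above 0.61 rad).
It fails at once if the dispenser is dropped or thrown: faster than 0.5 m/s (a fall of about 13 mm) with no finger on it (contact force between dispenser and the fingers below 0.05 N and linear speed of dispenser above 0.5 m/s).
It fails at once if the tumbler, bottle, jar or soap box is shifted by more than 25 mm or knocked over (distance of any of tumbler, bottle, jar, soapbox from where it was at the start of the episode above 0.025 m or angle between any of tumbler, bottle, jar, soapbox's own z axis and vertical above 0.5 rad).
It also fails if it takes over 62 s, if anything falls off the work surface, if the arm or the gripper's body presses on something with over 40 N, if the wrist force passes 120 N, or if a joint passes its speed limit or range.

### The arm

A 6-joint arm with a two-finger parallel gripper is mounted at the origin on the work surface. World frame = base frame: x ahead of the robot, y to its left, z up, the work surface at z = 0. Lengths are in m, angles in rad, forces in N, time in s.
With the tool pointing down it reaches from about 0.275 to 0.975 m from the base axis. Payload 8.4 kg.
Tool frame: the origin (TCP) lies midway between the tips of the shut fingers; the grasp point (between the pads) lies 19 mm behind it; z points along the fingers, y is the line along which they close (so a half turn about z gives the same grasp; the last joint's range is limited). The gripper opens to 92 mm and grips with 3 to 60 N. Pads are 20 mm wide; open, the fingers measure 128 mm over their backs; the gripper's body (75 mm by 189 mm) begins 69 mm behind the grasp point.
Start: joints at [-1.117, 0.353, 1.633, -0, 1.155, -0.002], TCP at [0.275, -0.561, 0.215] pointing down, gripper open.
Joint ranges: [-2.63, 2.63], [-0.92, 2.1], [0.06, 2.66], [-1.3, 4.44], [0, 2.69], [-3.02, 3.02]. Speed limits (rad/s): [2.22, 2.22, 2.79, 3.14, 3.14, 3.14].

### API

Orientations are given as a unit quaternion [x, y, z, w].
In Python, from workcell import env gives the robot as it stands. The module is installed in compiled form; this text tells all that it offers.
- The arm moves only by the tool drive_tool, never from a script. Its argument "increments" is a list of rows, each a list of 3 entries, a list of its own where there are three numbers: the closure, from -1 (fully open) to 1 (shut), then the shift along the tool's x, y, z as a fraction of full scale, then the turn, a rotation vector about the tool's x, y, z as a fraction of full scale. A call has 1 to 12 rows; each row shifts and turns the commanded pose from where the row before left it, along the tool's axes as they then stand; what a row does not reach is not made up. Full scale, the value 1, is 30 mm for a shift and 5 degrees for a turn. A row lasts 1/8 s, in which the tool goes at most 62.5 mm and 10.7 degrees, less where a joint would pass 70% of its speed; a pose out of reach is approached as far as the arm can. A call with a number of a shift or a turn outside -1 to 1 is refused whole. A call with a gripper value outside its range is refused whole. The fingers move at their own pace and stop on an object; "newtons" is the grip in N (left out, the last holds). Time passes only in rows, so rows that do not move let the fingers close. It gives the time, the measured TCP pose, the force, the opening and the grip force at its end, in the units of the state.
- env.state(): the state, without advancing time (a new reading comes with each control period).
- env.get_image(name): name is "scene" or "side" or "wrist"; returns the picture (480x640x3 uint8, red, green, blue); there is no depth.
- env.calibration(name): a dict with "mtx" (3x3 intrinsics, pixels), "pose" (4x4, takes a point from camera to world coordinates). Camera axes: x right, y down, z forward; pixel columns grow to the right and rows downward; lengths in m; the calibration is good to about 2 mm. A picture is of the moment at which its call begins: read the wrist's pose just before it. calibration takes no time and is no camera call; for the wrist camera it gives the pose at the moment of the call.
- env.finish_job(): hands the job in; it is judged then, once.
The state is a dict: "time_s": time; "joint_pos": joint angles; "dq": joint speeds; "effort": joint torques, N m; "tool_pos": TCP position; "eef_rot": TCP orientation; "wrist_force": force on the tool from outside, world axes, zero at the start; "moment": the same for the moment, N m; "opening": finger opening in m; "grasp_force": force on a finger pad.
Only numpy, scipy, OpenCV 4.12 (cv2) and the standard library are available. Lean on these libraries where they do the work, as an engineer would, in place of code of your own. Each camera call takes 0.05 s, during which the arm holds its last target. There are 200 camera calls.

## Working session

There is one attempt and no reset: what is moved stays moved. The work goes in short steps, Python scripts to look and compute and a tool call to move; the robot and the scene stay as the last step left them, time stands still between calls to the robot, and variables do not carry over. Pictures are saved under pics/ and viewed, at most 10 in all, crops included, and the job is handed in when it is done.

Besides the shell and the picture viewer there is one more tool, called after "Emit:" as name(argument=value, ...), one argument or row to a line, values as JSON. drive_tool: Moves the arm, as the interface text tells. Its arguments: {"type":"object","properties":{"increments":{"type":"array","items":{"type":"array"}},"newtons":{"type":"number"}},"required":["increments"]}

```bash
mkdir -p pics; python3 - <<'E'
from workcell import env
import cv2,numpy as np
for n in("scene","side"):
    cv2.imwrite(f"pics/{n}0.png",env.get_image(n)[:,:,::-1])
    c=env.calibration(n);print(n,np.round(c["mtx"],1).tolist(),np.round(c["pose"],4).tolist())
print(env.state())
E
```

```text
scene [[464.8, 0.0, 315.8], [0.0, 464.8, 243.6], [0.0, 0.0, 1.0]] [[-0.5236, 0.4818, -0.7026, 1.3315], [0.8519, 0.2861, -0.4387, 0.4425], [-0.0103, -0.8282, -0.5603, 0.7316], [0.0, 0.0, 0.0, 1.0]]
side [[598.4, 0.0, 323.9], [0.0, 598.4, 246.9], [0.0, 0.0, 1.0]] [[-0.745, -0.494, 0.4483, 0.0018], [-0.6671, 0.5563, -0.4955, 0.5493], [-0.0046, -0.6681, -0.744, 1.032], [0.0, 0.0, 0.0, 1.0]]
{'time_s': 0.1, 'joint_pos': array([-1.11737321e+00,  3.53591214e-01,  1.63406671e+00,  3.19818064e-08,
        1.15518091e+00, -2.39654547e-03]), 'dq': array([ 0.00044279, -0.00230225, -0.0007621 , -0.00096638, -0.0018971 ,
       -0.00148473]), 'effort': array([ 9.57481170e-04, -5.94901264e+01, -3.34932375e+01,  6.99351146e-02,
        1.83131627e-02, -4.90898697e-05]), 'tool_pos': array([ 0.27493032, -0.56078536,  0.21392809]), 'eef_rot': array([ 9.74140592e-01,  2.25941848e-01, -1.39312736e-04, -6.07315882e-04]), 'wrist_force': array([0.66100553, 0.49793148, 1.28159705]), 'moment': array([-0.00943909,  0.01542498, -0.01667278]), 'grasp_force': 0.0, 'opening': 0.09236576838469451}
```

View pics/scene0.png

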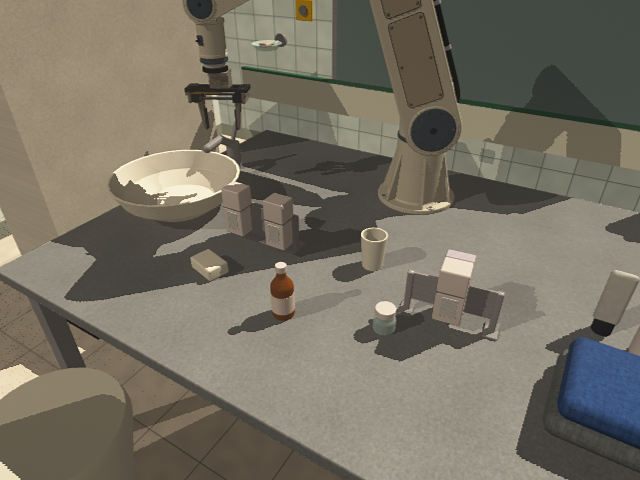

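View pics/side0.png

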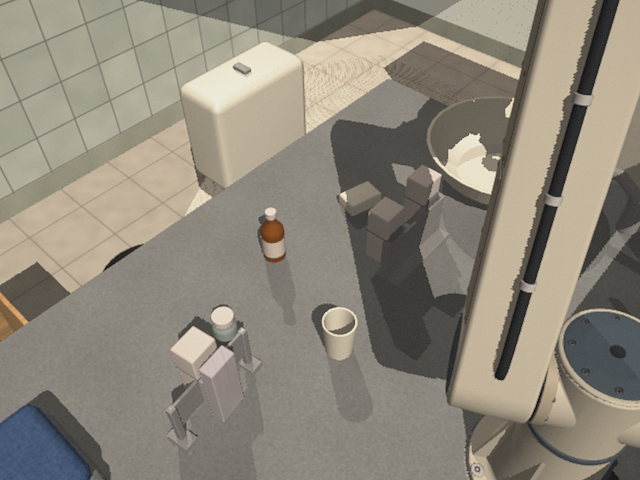

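```bash
python3 - <<'E'
import cv2,numpy as np
s=cv2.imread("pics/scene0.png");d=cv2.imread("pics/side0.png")
def crop(i,x,y,w=100,h=150,k=4):
    o=cv2.resize(i[y:y+h,x:x+w],None,fx=k,fy=k,interpolation=cv2.INTER_CUBIC)
    o=cv2.convertScaleAbs(o,alpha=1.3,beta=10)
    for a in range(-(-x//10)*10,x+w,10): cv2.line(o,((a-x)*k,0),((a-x)*k,6 if a%50 else 14),(0,255,0),1); cv2.putText(o,str(a),((a-x)*k,22),0,.33,(0,255,0))
    for a in range(-(-y//10)*10,y+h,10): cv2.line(o,(0,(a-y)*k),(6,(a-y)*k),(0,255,0),1); cv2.putText(o,str(a),(8,(a-y)*k+4),0,.33,(0,255,0))
    return o
cv2.imwrite("pics/rail.png",np.hstack([crop(s,408,220),crop(d,165,310)]))
cv2.imwrite("pics/rack.png",np.hstack([crop(s,215,150),crop(d,355,145)]))
E
```

```text
(no output)
```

View pics/rail.png

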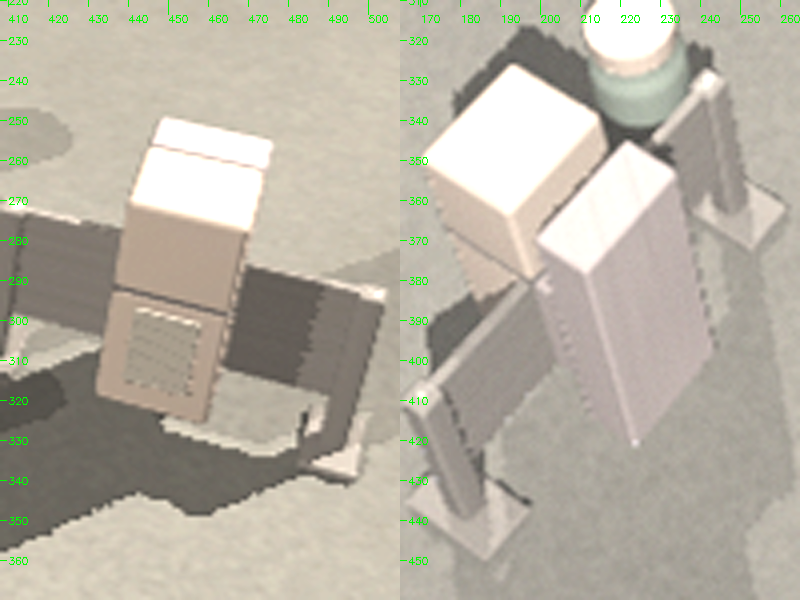

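View pics/rack.png

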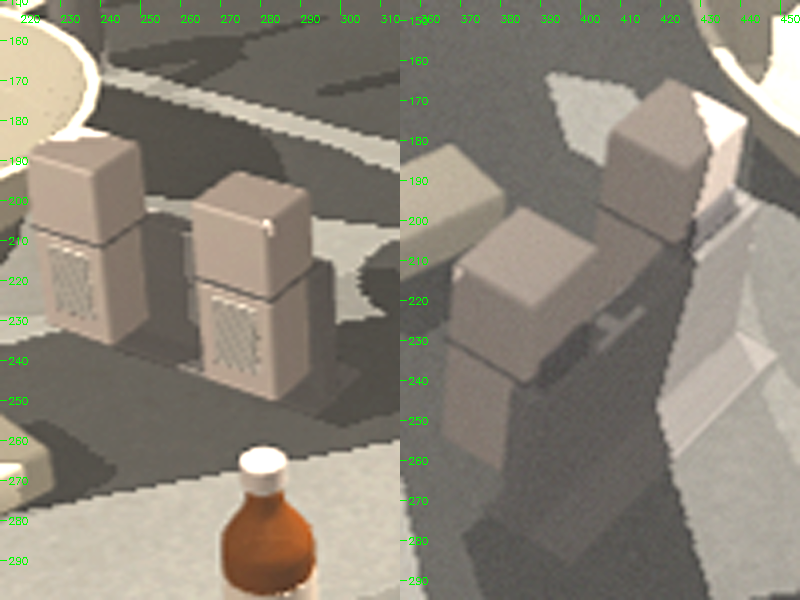

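```bash
cat > h.py <<'E'
from workcell import env
import numpy as np
from scipy.optimize import least_squares
from scipy.spatial.transform import Rotation as R
C={n:env.calibration(n) for n in("scene","side")}
def proj(n,P,c=None):
    c=c or C[n];T=np.array(c["pose"]);q=(np.atleast_2d(P)-T[:3,3])@T[:3,:3]@np.array(c["mtx"]).T
    return q[:,:2]/q[:,2:]
def ray(n,uv,z,c=None):
    c=c or C[n];T=np.array(c["pose"]);d=T[:3,:3]@np.linalg.inv(c["mtx"])@[*uv,1];return (T[:3,3]+d*(z-T[2,3])/d[2])[:2]
def place(p,L):
    a=p[2];L=np.asarray(L,float)/1000;c,s=np.cos(a),np.sin(a)
    return np.c_[p[0]+c*L[:,0]-s*L[:,1],p[1]+s*L[:,0]+c*L[:,1],L[:,2]]
def fit(p0,obs):
    def f(p): return np.concatenate([(proj(n,place(p,[l]))[0]-uv) for n,l,uv in obs])
    r=least_squares(f,p0,loss="soft_l1");return r.x,f(r.x).reshape(-1,2)
E
python3 - <<'E'
from h import *
a,b="scene","side"
rail=[(a,(-22,30,168),(441,270)),(a,(-22,-30,168),(469.75,277.75)),(a,(31,30,168),(445.5,256.75)),(a,(31,-30,168),(474,262)),(a,(70.5,30,160),(449,249.25)),(a,(70.5,-30,160),(476,255)),
(b,(31,30,168),(215.5,338.25)),(b,(31,-30,168),(192.5,363.75)),(b,(-22,-30,168),(171.5,348)),(b,(-22,30,168),(193,325.75)),(b,(70.5,-30,160),(211.5,378.25)),(b,(70.5,30,160),(234.5,353.25)),(b,(40.5,-30,160),(199.5,370)),(b,(40.5,30,160),(222,345.25))]
F=[];
def four(n,y,pts):
    return [(n,(x,y+s*30,168),p) for (x,s),p in zip([(-22,1),(-22,-1),(31,-1),(31,1)],pts)]
rack=four(a,-68,[(263.25,201.25),(283,209.25),(292.75,197.5),(274.75,192.75)])+four(a,68,[(221.75,195),(240.25,199),(250,186.5),(234.5,182.5)])+four(b,-68,[(385.75,196.75),(369.25,210.5),(388.5,221.5),(404.25,206.5)])+four(b,68,[(422.5,164.75),(407,178.75),(427,190.5),(441.5,174.75)])
for nm,o,p0 in(("rail",rail,(.7,.1,3)),("rack",rack,(.6,-.4,2.8))):
    for sel in (a,b,None):
        p,r=fit(p0,[x for x in o if sel in(None,x[0])]);print(nm,sel,np.round(p,4))
    print(np.round(r,1).tolist())
for n,uv,z in(("tumbler",(374,232),.095),("bottle",(281,268),.14),("jar",(385.5,309),.06),("box",(209,261),.035)): print(n,ray(a,uv,z))
for n,uv,z in(("tumbler",(339.5,322),.095),("bottle",(270,214),.14),("jar",(223,317),.06),("box",(363,194),.035)): print(n,ray(b,uv,z))
E
```

```text
rail scene [0.5532 0.289  3.2778]
rail side [0.5451 0.2865 3.2738]
rail None [0.5461 0.2868 3.2738]
[[-1.2, -2.1], [0.9, -2.5], [-0.5, -2.9], [0.7, -1.5], [-0.9, -2.1], [0.8, -1.6], [0.7, 0.4], [-0.3, 0.4], [-2.7, 0.7], [0.2, -1.5], [-0.5, 0.3], [0.1, -0.9], [-2.2, -0.5], [-0.9, -1.3]]
rack scene [ 0.514  -0.2468  3.1698]
rack side [ 0.5    -0.2566  3.1521]
rack None [ 0.5013 -0.2561  3.1507]
[[-0.3, -1.9], [-0.4, -4.0], [1.6, -1.1], [0.3, -1.9], [-0.2, -8.0], [-1.0, -6.7], [1.8, -2.2], [-0.2, -3.2], [-1.1, -0.8], [-2.4, 0.6], [-1.0, 1.8], [0.9, 1.0], [-0.4, -0.7], [-0.9, -1.0], [-0.6, -1.9], [0.7, -0.3]]
tumbler [0.41313177 0.04333502]
bottle [ 0.70533715 -0.03573419]
jar [0.62517036 0.17452522]
box [ 0.66394646 -0.29526352]
tumbler [0.41702521 0.04801112]
bottle [ 0.68650538 -0.03861513]
jar [0.61241165 0.17334534]
box [ 0.64682045 -0.30643646]
```

```bash
cat >> h.py <<'E'
def tool():
    s=env.state();return np.array(s["tool_pos"]),R.from_quat(s["eef_rot"])
def to(p,yaw=None):
    """shift in tool axes (units 30mm) & turn (units 5deg) to TCP p, tool x at yaw deg, pointing down (shift rows first)"""
    t,r=tool();d=r.inv().apply(np.array(p)-t)/.03
    y=np.radians(yaw);x=[np.cos(y),np.sin(y),0];M=np.array([x,[np.sin(y),-np.cos(y),0],[0,0,-1]]).T
    w=np.degrees((r.inv()*R.from_matrix(M)).as_rotvec())/5
    print("shift",np.round(d,3),"turn",np.round(w,3),"tcp",np.round(t,4),"xyaw",np.round(np.degrees(np.arctan2(*r.as_matrix()[1::-1,0])),2))
E
python3 - <<'E'
from h import *
c=env.calibration("wrist");t,r=tool();T=np.array(c["pose"]);print(c["mtx"],r.inv().apply(T[:3,3]-t),(r.inv().as_matrix()@T[:3,:3]).round(3))
to((.46,-.25,.40),7.5)
E
```

```text
[[383.85343799   0.         320.2082296 ]
 [  0.         383.85343799 242.4178029 ]
 [  0.           0.           1.        ]] [ 0.06958205 -0.00079397 -0.17090832] [[-0.    -0.969 -0.248]
 [ 1.     0.    -0.001]
 [ 0.001 -0.248  0.969]]
shift [10.099 -6.594 -6.194] turn [-1.400e-02  2.000e-03  3.723e+00] tcp [ 0.2749 -0.5608  0.2139] xyaw 26.12
```

Emit:
drive_tool(
  increments=[
    [-1,[0.2,0,-1],[0,0,0]],
    [-1,[1,-0.6,-1],[0,0,0]],
    [-1,[1,-0.7,-1],[0,0,0]],
    [-1,[1,-0.7,-1],[0,0,0]],
    [-1,[1,-0.7,-1],[0,0,0]],
    [-1,[1,-0.7,-1],[0,0,0]],
    [-1,[1,-0.7,-0.2],[0,0,0]],
    [-1,[1,-0.7,0],[0,0,0]],
    [-1,[1,-0.7,0],[0,0,0]],
    [-1,[1,-0.9,0],[0,0,0]],
    [-1,[0.9,-0.9,0],[0,0,0]],
  ],
)

```text
time_s: 1.48
tool_pos: [0.451, -0.2298, 0.4002]
eef_rot: [0.974, 0.226, -0.0, -0.0]
wrist_force: [0.5, -0.1, 1.1]
opening: 0.0919
grasp_force: 0.0
```

Emit:
drive_tool(
  increments=[
    [-1,[0,0,0],[0,0,1]],
    [-1,[0,0,0],[0,0,1]],
    [-1,[0,0,0],[0,0,1]],
    [-1,[0,0,0],[0,0,0.7]],
    [-1,[0,0,0],[0,0,0]],
  ],
)

```text
time_s: 2.1
tool_pos: [0.4506, -0.2311, 0.4003]
eef_rot: [0.998, 0.067, -0.0, -0.0]
wrist_force: [-0.4, -0.1, -0.2]
opening: 0.0922
grasp_force: 0.0
```

```bash
python3 - <<'E'
from h import *
import cv2,pickle
c=env.calibration("wrist");cv2.imwrite("pics/w1.png",env.get_image("wrist")[:,:,::-1]);pickle.dump(c,open("w1.pkl","wb"))
to((.546,.287,.40),7.6)
E
```

```text
shift [ 5.4620e+00 -1.6689e+01  1.4000e-02] turn [-0.003  0.005  0.019] tcp [ 0.4506 -0.2311  0.4003] xyaw 7.69
```

View pics/w1.png

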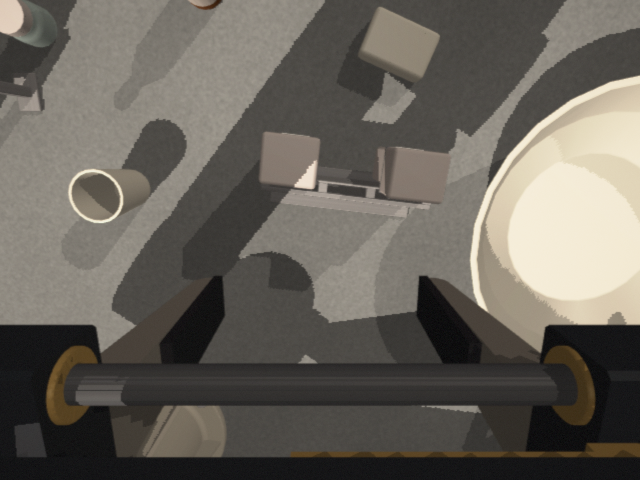

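```bash
python3 - <<'E'
import cv2
i=cv2.imread("pics/w1.png")[122:216,254:459]
o=cv2.convertScaleAbs(cv2.resize(i,(0,0),fx=3.9,fy=3.9,interpolation=cv2.INTER_CUBIC),alpha=1.5)
cv2.imwrite("pics/w1c.png",o)
E
```

```text
(no output)
```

View pics/w1c.png

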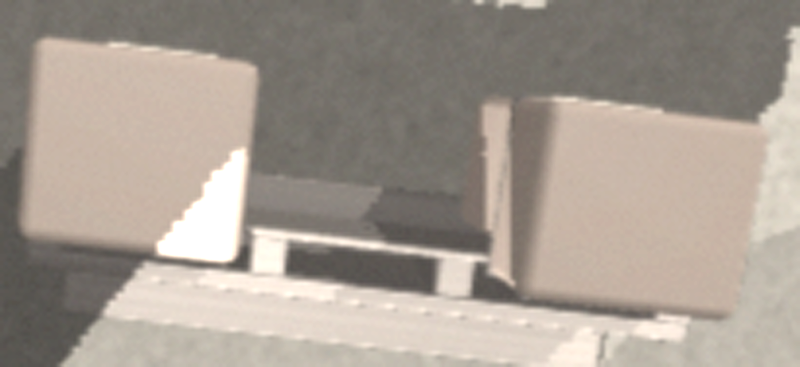

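Emit:
drive_tool(
  increments=[
    [-1,[0.2,-1,0],[0,0,0]],
    [-1,[0.2,-1,0],[0,0,0]],
    [-1,[0.2,-1,0],[0,0,0]],
    [-1,[0.2,-1,0],[0,0,0]],
    [-1,[0.2,-1,0],[0,0,0]],
    [-1,[0.2,-1,0],[0,0,0]],
    [-1,[0.2,-1,0],[0,0,0]],
    [-1,[0.2,-1,0],[0,0,0]],
    [-1,[0.2,-1,0],[0,0,0]],
    [-1,[0.2,-1,0],[0,0,0]],
  ],
)

```text
time_s: 3.4
tool_pos: [0.4704, 0.0751, 0.4005]
eef_rot: [0.998, 0.067, -0.0, -0.0]
wrist_force: [-0.3, -0.3, 0.4]
opening: 0.0921
grasp_force: 0.0
```

Emit:
drive_tool(
  increments=[
    [-1,[0.2,-1,0],[0,0,0]],
    [-1,[0.2,-1,0],[0,0,0]],
    [-1,[0.2,-1,0],[0,0,0]],
    [-1,[0.2,-1,0],[0,0,0]],
    [-1,[0,-1,0],[0,0,0]],
    [-1,[0,-0.7,0],[0,0,0]],
    [-1,[0,-0.9,0],[0,0,0]],
    [-1,[0,0,0],[0,0,0]],
    [-1,[0,0,0],[0,0,0]],
  ],
)

```text
time_s: 4.53
tool_pos: [0.468, 0.273, 0.4004]
eef_rot: [0.998, 0.067, -0.0, 0.0]
wrist_force: [0.8, -1.2, -0.4]
opening: 0.092
grasp_force: 0.0
```

```bash
python3 - <<'E'
from h import *
import cv2,pickle
c=env.calibration("wrist");cv2.imwrite("pics/w2.png",env.get_image("wrist")[:,:,::-1]);pickle.dump(c,open("w2.pkl","wb"))
print(tool()[0])
E
```

```text
[0.4681203  0.27279198 0.40054947]
```

View pics/w2.png

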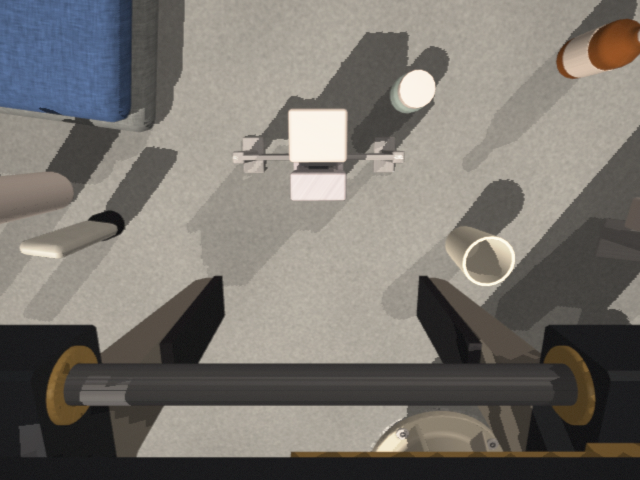

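```bash
python3 - <<'E'
from h import *
import cv2,pickle
C["w1"]=pickle.load(open("w1.pkl","rb"));C["w2"]=pickle.load(open("w2.pkl","rb"))
g=cv2.cvtColor(cv2.imread("pics/w2.png"),cv2.COLOR_BGR2GRAY)
print(g[135,284:296],g[135,340:352],g[104:114,318],g[155:175,318],g[194:206,318])
print(g[120,286:294],g[150,286:294],g[120,342:350],g[150,342:350])
k=lambda x,y:(254+(x-0)/3.9,122+y/3.9)
obs=[]
for y,pts in((-68,[(40,40),(257,64),(238,262),(22,237)]),(68,[(552,98),(767,122),(735,315),(522,298)])):
    for (x,s),p in zip([(-22,-1),(-22,1),(31,1),(31,-1)],pts): obs.append(("w1",(x,y+s*30,168),k(*p)))
p,r=fit((.5,-.25,3.15),obs);print("rack",p.round(4),r.round(1).tolist())
print("slot mouth predicted px",[((proj("w1",place(p,[q]))[0]-[254,122])*3.9).round() for q in [(28,-24,110),(28,24,110),(39.5,24,108),(39.5,-24,108)]])
E
```

```text
[ 90  90  91  98 150 219 237 243 246 246 246 246] [245 245 245 243 235 214 179 122  95  92  89  83] [ 93  91  93  97 125 183 215 235 245 246] [246 246 245 245 244 239 221 118  74  68  66  43  40  47  73  84  93 124
 165 202] [234 235 235 235 234 223 177 152 148 148 147 147]
[ 92 104 168 229 239 243 246 246] [147 153 167 207 237 242 245 246] [245 244 238 220 184 136  94  88] [245 243 233 211 170 111  93  91]
rack [ 0.5039 -0.2589  3.1649] [[-2.4, -1.0], [1.1, -0.4], [0.4, 1.0], [-1.4, 1.0], [-0.4, -0.6], [2.5, -0.1], [0.9, 1.6], [-0.7, -0.3]]
slot mouth predicted px [array([289., 239.]), array([444., 256.]), array([438., 293.]), array([284., 275.])]
```

```bash
python3 - <<'E'
from h import *
import cv2,pickle
C["w2"]=pickle.load(open("w2.pkl","rb"))
pts=[(288.2,108.8),(346.3,108.8),(346.2,161.5),(288.4,161.5)]
obs=[("w2",(x,s*30,168),p) for (x,s),p in zip([(-22,-1),(-22,1),(31,1),(31,-1)],pts)]
obs+=[("w2",(70.5,-30,160),(291,200)),("w2",(70.5,30,160),(345,200))]
p,r=fit((.5,.28,3.27),obs);print("rail",p.round(4),r.round(1).tolist())
g=cv2.cvtColor(cv2.imread("pics/w2.png"),cv2.COLOR_BGR2GRAY).astype(int)
for c in(296,306,330,340): print(c,g[106:112,c],g[159:165,c])
h=place(p,[(4.5,0,168)])[0];print(h)
to((h[0],h[1],.25),np.degrees(p[2])-180); to((h[0],h[1],.129),np.degrees(p[2])-180)
for n,uv,z in(("tumbler",(487,258),.095),("bottle",(614,44),.14),("jar",(413,91),.06)): print(n,ray("w2",uv,z))
C["w1"]=pickle.load(open("w1.pkl","rb"));print("box",ray("w1",(400,45),.035))
E
```

```text
rail [0.5485 0.288  3.278 ] [[-1.1, -0.4], [1.0, -0.6], [0.4, 1.0], [-0.1, 1.2], [-1.2, -0.2], [0.6, -0.3]]
296 [ 94  96 124 181 215 235] [245 242 233 206 210 211]
306 [ 91  96 125 180 213 235] [244 241 225 136  77  71]
330 [ 94  98 125 183 217 236] [243 238 217 115  73  70]
340 [ 92  96 127 184 217 237] [241 235 217 131 105 114]
[0.54404736 0.28742551 0.168     ]
shift [ 2.574 -0.15   5.018] turn [ 0.005  0.001 -0.037] tcp [0.4681 0.2728 0.4005] xyaw 7.63
shift [ 2.574 -0.152  9.051] turn [ 0.005  0.001 -0.037] tcp [0.4681 0.2728 0.4005] xyaw 7.63
tumbler [0.4236825  0.05062147]
bottle [ 0.67487584 -0.00130454]
jar [0.61550302 0.17730021]
box [ 0.6535364  -0.30469365]
```

Emit:
drive_tool(
  increments=[
    [-1,[0.9,-0.15,0.5],[0,0,0]],
    [-1,[0.9,0,1],[0,0,0]],
    [-1,[0.77,0,1],[0,0,0]],
    [-1,[0,0,1],[0,0,0]],
    [-1,[0,0,1],[0,0,0]],
    [-1,[0,0,1],[0,0,0]],
    [-1,[0,0,1],[0,0,0]],
    [-1,[0,0,1],[0,0,0]],
    [-1,[0,0,0.5],[0,0,0]],
    [-1,[0,0,0],[0,0,0]],
    [-1,[0,0,0],[0,0,0]],
  ],
)

```text
time_s: 5.95
tool_pos: [0.5447, 0.2884, 0.1618]
eef_rot: [0.998, 0.066, 0.001, -0.0]
wrist_force: [-0.3, 0.3, 0.7]
opening: 0.0919
grasp_force: 0.0
```

```bash
python3 - <<'E'
from h import *
to((.5440,.2874,.130),7.65)
E
```

```text
shift [-0.028  0.03   1.06 ] turn [-0.007 -0.018 -0.009] tcp [0.5447 0.2884 0.1618] xyaw 7.6
```

Emit:
drive_tool(
  increments=[
    [-1,[-0.03,0.03,0.6],[0,0,0]],
    [-1,[0,0,0.45],[0,0,0]],
    [-1,[0,0,0],[0,0,0]],
    [1,[0,0,0],[0,0,0]],
    [1,[0,0,0],[0,0,0]],
    [1,[0,0,0],[0,0,0]],
    [1,[0,0,0],[0,0,0]],
    [1,[0,0,0],[0,0,0]],
    [1,[0,0,0],[0,0,0]],
  ],
  newtons=45,
)

```text
time_s: 7.08
tool_pos: [0.5434, 0.2872, 0.1295]
eef_rot: [0.998, 0.066, 0.0, 0.0]
wrist_force: [1.0, -2.1, 4.0]
opening: 0.0597
grasp_force: 45.0
```

Gripped (59.7 mm). Lift slowly past the catch.

Emit:
drive_tool(
  increments=[
    [1,[0,0,-0.15],[0,0,0]],
    [1,[0,0,-0.15],[0,0,0]],
    [1,[0,0,-0.15],[0,0,0]],
    [1,[0,0,-0.15],[0,0,0]],
    [1,[0,0,-0.2],[0,0,0]],
    [1,[0,0,-0.2],[0,0,0]],
    [1,[0,0,-0.2],[0,0,0]],
    [1,[0,0,0],[0,0,0]],
  ],
)

```text
time_s: 8.07
tool_pos: [0.5432, 0.2874, 0.1658]
eef_rot: [0.998, 0.066, 0.0, -0.0]
wrist_force: [2.1, 0.1, -2.4]
opening: 0.0597
grasp_force: 45.0
```

Emit:
drive_tool(
  increments=[
    [1,[0,0,-0.4],[0,0,0]],
    [1,[0,0,-0.5],[0,0,0]],
    [1,[0,0,-0.5],[0,0,0]],
    [1,[0,0,-0.5],[0,0,0]],
    [1,[0,0,-0.3],[0,0,0]],
    [1,[0,0,0],[0,0,0]],
  ],
)

```text
time_s: 8.82
tool_pos: [0.5431, 0.2873, 0.2319]
eef_rot: [0.998, 0.066, 0.0, -0.0]
wrist_force: [0.8, 0.8, -3.8]
opening: 0.0598
grasp_force: 45.0
```

```bash
python3 - <<'E'
from h import *
to((.55,.03,.26),1.3); print(env.state()["joint_pos"])
E
```

```text
shift [-0.909  8.531 -0.941] turn [-0.005 -0.007  1.263] tcp [0.5431 0.2873 0.2319] xyaw 7.61
[4.84032760e-01 3.20784678e-01 1.63954442e+00 1.51307826e-04
 1.18056903e+00 1.92189155e+00]
```

Emit:
drive_tool(
  increments=[
    [1,[0,0,-0.5],[0,0,0]],
    [1,[-0.1,0.7,-0.4],[0,0,0]],
    [1,[-0.1,0.9,0],[0,0,0]],
    [1,[-0.1,1,0],[0,0,0]],
    [1,[-0.1,1,0],[0,0,0]],
    [1,[-0.1,1,0],[0,0,0]],
    [1,[-0.1,1,0],[0,0,0]],
    [1,[-0.1,1,0],[0,0,0]],
    [1,[-0.1,1,0],[0,0,0]],
    [1,[-0.1,0.9,0],[0,0,0.6]],
    [1,[0,0,0],[0,0,0.66]],
    [1,[0,0,0],[0,0,0]],
  ],
)

```text
time_s: 10.32
tool_pos: [0.5498, 0.0297, 0.2586]
eef_rot: [1.0, 0.011, 0.0, 0.0]
wrist_force: [-1.0, -0.2, -4.5]
opening: 0.0597
grasp_force: 45.0
```

Emit:
drive_tool(
  increments=[
    [1,[0,0,0.6],[0,0,0]],
    [1,[0,0,0.8],[0,0,0]],
    [1,[0,0,0.8],[0,0,0]],
    [1,[0,0,0.8],[0,0,0]],
    [1,[0,0,0.8],[0,0,0]],
    [1,[0,0,0.6],[0,0,0]],
    [1,[0,0,0.3],[0,0,0]],
    [1,[0,0,0],[0,0,0]],
    [1,[0,0,0],[0,0,0]],
  ],
)

```text
time_s: 11.45
tool_pos: [0.5507, 0.0309, 0.1178]
eef_rot: [1.0, 0.012, 0.001, -0.0]
wrist_force: [-0.1, -0.6, -3.8]
opening: 0.0598
grasp_force: 45.0
```

```bash
python3 - <<'E'
from h import *
import cv2
to((.55,.03,.0975),1.3)
s=env.get_image("side");cv2.imwrite("pics/s2.png",s[100:400,180:500,::-1].repeat(2,0).repeat(2,1)[:600])
E
```

```text
shift [-0.026  0.031  0.676] turn [-0.001 -0.014  0.004] tcp [0.5507 0.0309 0.1178] xyaw 1.32
```

View pics/s2.png

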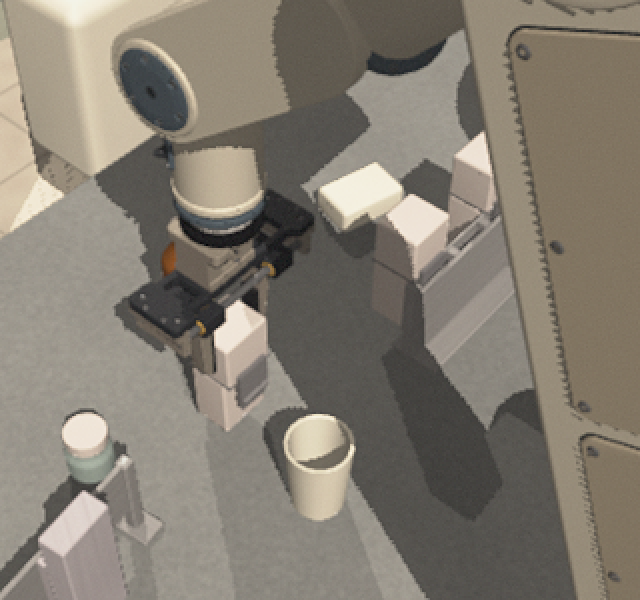

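Emit:
drive_tool(
  increments=[
    [1,[0,0,0.2],[0,0,0]],
    [1,[0,0,0.2],[0,0,0]],
    [1,[0,0,0.1],[0,0,0]],
    [1,[0,0,0],[0,0,0]],
    [1,[0,0,0],[0,0,0]],
  ],
)

```text
time_s: 12.12
tool_pos: [0.5502, 0.0309, 0.1021]
eef_rot: [1.0, 0.011, 0.0, 0.0]
wrist_force: [0.3, -0.2, -4.2]
opening: 0.0599
grasp_force: 45.0
```

Emit:
drive_tool(
  increments=[
    [1,[0,0,0.08],[0,0,0]],
    [1,[0,0,0.05],[0,0,0]],
    [1,[0,0,0],[0,0,0]],
  ],
)

```text
time_s: 12.5
tool_pos: [0.5503, 0.0309, 0.0985]
eef_rot: [1.0, 0.011, 0.0, -0.0]
wrist_force: [-0.7, -0.4, 0.1]
opening: 0.0599
grasp_force: 45.0
```

Emit:
drive_tool(
  increments=[
    [1,[0,0,0.03],[0,0,0]],
    [1,[0,0,0],[0,0,0]],
    [0.3,[0,0,0],[0,0,0]],
    [-1,[0,0,0],[0,0,0]],
    [-1,[0,0,0],[0,0,0]],
    [-1,[0,0,0],[0,0,0]],
    [-1,[0,0,0],[0,0,0]],
    [-1,[0,0,-0.7],[0,0,0]],
    [-1,[0,0,-1],[0,0,0]],
    [-1,[0,0,-1],[0,0,0]],
    [-1,[0,0,-1],[0,0,0]],
    [-1,[0,0,-0.3],[0,0,0]],
  ],
)

```text
time_s: 14.0
tool_pos: [0.5511, 0.031, 0.2189]
eef_rot: [1.0, 0.011, 0.001, -0.0]
wrist_force: [0.2, 0.7, -0.2]
opening: 0.0921
grasp_force: 0.0
```

Emit:
drive_tool(
  increments=[
    [-1,[0,0,0],[0,0,-1]],
    [-1,[0,0,0],[0,0,-1]],
    [-1,[0,0,0],[0,0,-1]],
    [-1,[0,0,0],[0,0,-1]],
    [-1,[0,0,0],[0,0,-1]],
    [-1,[0,0,0],[0,0,-1]],
    [-1,[0,0,0],[0,0,-1]],
    [-1,[0,0,0],[0,0,-1]],
    [-1,[0,0,0],[0,0,-1]],
    [-1,[0,0,0],[0,0,-1]],
  ],
)

```text
time_s: 15.25
tool_pos: [0.5496, 0.0309, 0.2161]
eef_rot: [0.901, 0.434, -0.001, -0.0]
wrist_force: [0.5, 0.8, 0.3]
opening: 0.0921
grasp_force: 0.0
```

Emit:
drive_tool(
  increments=[
    [-1,[0,0,0],[0,0,-1]],
    [-1,[0,0,0],[0,0,-1]],
    [-1,[0,0,0],[0,0,-1]],
    [-1,[0,0,0],[0,0,-1]],
    [-1,[0,0,0],[0,0,-1]],
    [-1,[0,0,0],[0,0,-1]],
    [-1,[0,0,0],[0,0,-1]],
    [-1,[0,0,0],[0,0,-1]],
    [-1,[0,0,0],[0,0,0]],
    [-1,[0,0,0],[0,0,0]],
  ],
)

```text
time_s: 16.5
tool_pos: [0.5499, 0.0309, 0.2167]
eef_rot: [0.7, 0.715, -0.0, -0.0]
wrist_force: [-0.2, -0.3, -1.6]
opening: 0.0918
grasp_force: 0.0
```

```bash
python3 - <<'E'
from h import *
import cv2,pickle
c=env.calibration("wrist");i=env.get_image("wrist")[:,:,::-1];cv2.imwrite("pics/w3.png",i);pickle.dump(c,open("w3.pkl","wb"))
C["w3"]=c
L=[(x,y,136) for x,y in((-22,-30),(-22,30),(31,30),(31,-30))]
print(proj("w3",place((.5545,.03,np.radians(181.3)),L)).round())
to((.550,.0305,.098),91.3)
E
```

```text
[[361. 209.]
 [359. 294.]
 [283. 294.]
 [281. 209.]]
shift [-0.013  0.004  3.963] turn [-0.006 -0.    -0.015] tcp [0.55   0.0309 0.2169] xyaw 91.22
```

View pics/w3.png

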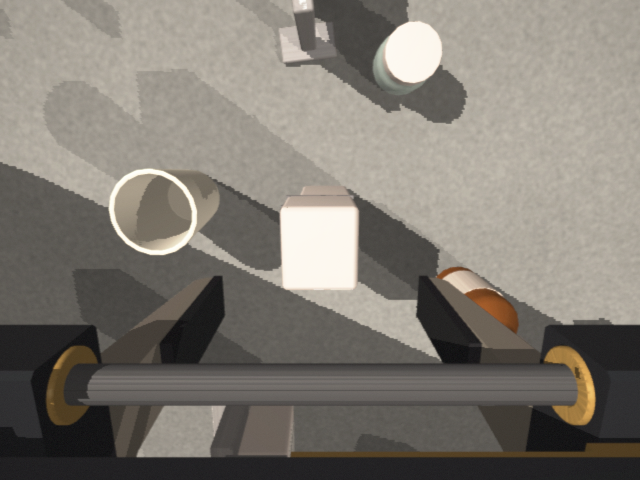

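Emit:
drive_tool(
  increments=[
    [-1,[0,0,0.6],[0,0,0]],
    [-1,[0,0,0.8],[0,0,0]],
    [-1,[0,0,0.8],[0,0,0]],
    [-1,[0,0,0.8],[0,0,0]],
    [-1,[0,0,0.6],[0,0,0]],
    [-1,[0,0,0.3],[0,0,0]],
    [-1,[0,0,0],[0,0,0]],
    [-1,[0,0,0],[0,0,0]],
  ],
)

```text
time_s: 17.55
tool_pos: [0.5507, 0.0309, 0.1009]
eef_rot: [0.699, 0.715, 0.0, 0.0]
wrist_force: [-0.3, 0.1, 0.7]
opening: 0.0918
grasp_force: 0.0
```

Emit:
drive_tool(
  increments=[
    [0.3,[0,0,0],[0,0,0]],
    [0.3,[0,0,0],[0,0,0]],
    [1,[0,0,0],[0,0,0]],
    [1,[0,0,0],[0,0,0]],
    [1,[0,0,0],[0,0,0]],
    [1,[0,0,0],[0,0,0]],
    [1,[0,0,0],[0,0,0]],
  ],
  newtons=25,
)

```text
time_s: 18.42
tool_pos: [0.5501, 0.0309, 0.1003]
eef_rot: [0.699, 0.715, -0.0, -0.0]
wrist_force: [-1.1, 0.1, 2.3]
opening: 0.0527
grasp_force: 25.0
```

```bash
python3 - <<'E'
from h import *
to((.4987,-.259,.26),91.3); print(env.state()["tool_pos"])
E
```

```text
shift [-9.622 -1.936 -5.322] turn [-0.001  0.     0.004] tcp [0.5501 0.0309 0.1003] xyaw 91.32
[0.55009782 0.03090448 0.10032189]
```

Emit:
drive_tool(
  increments=[
    [1,[0,0,-0.5],[0,0,0]],
    [1,[0,0,-0.9],[0,0,0]],
    [1,[0,0,-1],[0,0,0]],
    [1,[0,0,-1],[0,0,0]],
    [1,[-0.3,0,-1],[0,0,0]],
    [1,[-0.8,-0.3,-1],[0,0,0]],
    [1,[-1,-0.3,-0.8],[0,0,0]],
    [1,[-1,-0.3,-0.3],[0,0,0]],
    [1,[-1,-0.3,0],[0,0,0]],
    [1,[-1,-0.3,0],[0,0,0]],
    [1,[-1,-0.2,0],[0,0,0]],
  ],
)

```text
time_s: 19.8
tool_pos: [0.5025, -0.154, 0.2959]
eef_rot: [0.699, 0.715, 0.0, -0.0]
wrist_force: [0.6, 0.5, -3.8]
opening: 0.0529
grasp_force: 25.0
```

Emit:
drive_tool(
  increments=[
    [1,[-1,-0.2,0],[0,0,0]],
    [1,[-1,0,0],[0,0,0]],
    [1,[-0.8,0,0],[0,0,0]],
    [1,[-0.5,0,0],[0,0,0]],
    [1,[0,0,0],[0,0,0]],
    [1,[0,0,0],[0,0,0]],
  ],
)

```text
time_s: 20.55
tool_pos: [0.4995, -0.2516, 0.2953]
eef_rot: [0.699, 0.715, 0.0, -0.0]
wrist_force: [0.7, 0.4, -3.3]
opening: 0.0528
grasp_force: 25.0
```

```bash
python3 - <<'E'
from h import *
import cv2
to((.4987,-.259,.18),91.3)
for n in("scene","side"):
    cv2.imwrite(f"pics/{n}3.png",env.get_image(n)[:,:,::-1])
E
```

```text
shift [-0.249 -0.031  3.843] turn [-0.002 -0.007  0.005] tcp [ 0.4995 -0.2516  0.2953] xyaw 91.32
```

Emit:
drive_tool(
  increments=[
    [1,[-0.25,-0.03,0],[0,0,0]],
    [1,[0,0,0.4],[0,0,0]],
    [1,[0,0,0.5],[0,0,0]],
    [1,[0,0,0.5],[0,0,0]],
    [1,[0,0,0.5],[0,0,0]],
    [1,[0,0,0.5],[0,0,0]],
    [1,[0,0,0],[0,0,0]],
    [1,[0,0,0],[0,0,0]],
  ],
)

```text
time_s: 21.65
tool_pos: [0.4992, -0.26, 0.2236]
eef_rot: [0.699, 0.715, 0.0, 0.0]
wrist_force: [0.3, 0.6, -3.6]
opening: 0.053
grasp_force: 25.0
```

Emit:
drive_tool(
  increments=[
    [1,[0,0,0.2],[0,0,0]],
    [1,[0,0,0.2],[0,0,0]],
    [1,[0,0,0.2],[0,0,0]],
    [1,[0,0,0.2],[0,0,0]],
    [1,[0,0,0.1],[0,0,0]],
    [1,[0,0,0],[0,0,0]],
    [1,[0,0,0],[0,0,0]],
  ],
)

```text
time_s: 22.52
tool_pos: [0.499, -0.2599, 0.1965]
eef_rot: [0.699, 0.715, 0.0, 0.0]
wrist_force: [0.1, 0.2, -3.8]
opening: 0.0525
grasp_force: 25.0
```

```bash
python3 - <<'E'
from h import *
import cv2
to((.4987,-.259,.132),91.3);print(env.state()["wrist_force"])
a=env.get_image("scene")[150:250,200:310,::-1];b=env.get_image("side")[150:260,350:460,::-1]
f=lambda i:cv2.resize(cv2.convertScaleAbs(i,alpha=1.3),(400,400),interpolation=cv2.INTER_CUBIC)
cv2.imwrite("pics/m4.png",np.hstack([f(a),f(b)]))
E
```

```text
shift [ 0.031 -0.011  2.149] turn [0.003 0.002 0.003] tcp [ 0.499  -0.2599  0.1965] xyaw 91.31
[ 0.11890796  0.1630808  -3.78703489]
```

View pics/m4.png

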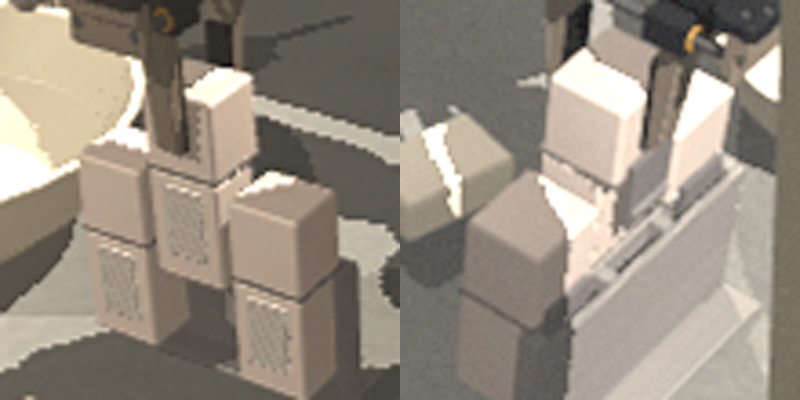

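The dispenser sits evenly between its neighbours, with the tongue over the slot and the lower body already in front of the wall. There is no contact force. I'm lowering gently.

Emit:
drive_tool(
  increments=[
    [1,[0.03,0,0.2],[0,0,0]],
    [1,[0,0,0.2],[0,0,0]],
    [1,[0,0,0.2],[0,0,0]],
    [1,[0,0,0.2],[0,0,0]],
    [1,[0,0,0.2],[0,0,0]],
    [1,[0,0,0.1],[0,0,0]],
    [1,[0,0,0],[0,0,0]],
    [1,[0,0,0],[0,0,0]],
  ],
)

```text
time_s: 23.62
tool_pos: [0.499, -0.259, 0.1635]
eef_rot: [0.699, 0.715, 0.0, 0.0]
wrist_force: [-0.5, -0.2, -3.7]
opening: 0.0529
grasp_force: 25.0
```

Emit:
drive_tool(
  increments=[
    [1,[0,0,0.1],[0,0,0]],
    [1,[0,0,0.1],[0,0,0]],
    [1,[0,0,0.1],[0,0,0]],
    [1,[0,0,0.1],[0,0,0]],
    [1,[0,0,0],[0,0,0]],
    [1,[0,0,0],[0,0,0]],
  ],
)

```text
time_s: 24.38
tool_pos: [0.4994, -0.2591, 0.1513]
eef_rot: [0.699, 0.715, 0.0, 0.0]
wrist_force: [5.0, -0.6, -5.8]
opening: 0.0528
grasp_force: 25.0
```

Emit:
drive_tool(
  increments=[
    [1,[0,0,0.1],[0,0,0]],
    [1,[0,0,0.1],[0,0,0]],
    [1,[0,0,0.1],[0,0,0]],
    [1,[0,0,0.1],[0,0,0]],
    [1,[0,0,0],[0,0,0]],
    [1,[0,0,0],[0,0,0]],
  ],
)

```text
time_s: 25.12
tool_pos: [0.4994, -0.2591, 0.1391]
eef_rot: [0.699, 0.715, 0.0, 0.001]
wrist_force: [6.1, -0.7, -5.7]
opening: 0.0528
grasp_force: 25.0
```

Emit:
drive_tool(
  increments=[
    [1,[0,0.04,0.06],[0,0,0]],
    [1,[0,0,0.06],[0,0,0]],
    [1,[0,0,0.06],[0,0,0]],
    [1,[0,0,0.04],[0,0,0]],
    [1,[0,0,0],[0,0,0]],
    [1,[0,0,0],[0,0,0]],
  ],
)

```text
time_s: 25.88
tool_pos: [0.4996, -0.2588, 0.1324]
eef_rot: [0.699, 0.715, -0.0, -0.0]
wrist_force: [1.0, -0.1, -4.5]
opening: 0.0531
grasp_force: 25.0
```

Emit:
drive_tool(
  increments=[
    [1,[0,0.01,0.03],[0,0,0]],
    [1,[0,0,0.03],[0,0,0]],
    [1,[0,0,0],[0,0,0]],
    [1,[0,0,0],[0,0,0]],
  ],
)

```text
time_s: 26.38
tool_pos: [0.4998, -0.2588, 0.132]
eef_rot: [0.699, 0.715, -0.0, -0.0]
wrist_force: [-4.1, 2.6, 11.2]
opening: 0.0527
grasp_force: 25.0
```

Emit:
drive_tool(
  increments=[
    [1,[0,0,-0.03],[0,0,0]],
    [0.3,[0,0,0],[0,0,0]],
    [-1,[0,0,0],[0,0,0]],
    [-1,[0,0,0],[0,0,0]],
    [-1,[0,0,0],[0,0,0]],
    [-1,[0,0,0],[0,0,0]],
    [-1,[0,0,-0.5],[0,0,0]],
    [-1,[0,0,-1],[0,0,0]],
    [-1,[0,0,-1],[0,0,0]],
    [-1,[0,0,-1],[0,0,0]],
    [-1,[0,0,-1],[0,0,0]],
    [-1,[0,0,-1],[0,0,0]],
  ],
)

```text
time_s: 27.88
tool_pos: [0.5003, -0.2589, 0.299]
eef_rot: [0.699, 0.715, 0.0, 0.001]
wrist_force: [0.3, 0.2, -0.4]
opening: 0.0918
grasp_force: 0.0
```

Emit:
drive_tool(
  increments=[
    [-1,[-0.5,0,-1],[0,0,0]],
    [-1,[-1,0,-1],[0,0,0]],
    [-1,[-1,0,-0.5],[0,0,0]],
    [-1,[0,0,0],[0,0,0]],
    [-1,[0,0,0],[0,0,0]],
  ],
)

```text
time_s: 28.5
tool_pos: [0.5017, -0.3332, 0.3716]
eef_rot: [0.699, 0.715, 0.0, -0.0]
wrist_force: [0.3, 0.9, 0.3]
opening: 0.0919
grasp_force: 0.0
```

```bash
python3 - <<'E'
from h import *
import cv2
c=env.calibration("wrist");C["w5"]=c;i=env.get_image("wrist")[:,:,::-1].copy();cv2.imwrite("pics/w5.png",i)
p=(.502,-.259,3.165)
g=cv2.cvtColor(i,cv2.COLOR_BGR2GRAY).astype(float)
for y in(-68,0,68):
    L=[(x,y+s*30,168) for x,s in((-22,-1),(-22,1),(31,1),(31,-1))]
    q=proj("w5",place(p,L));print(y,q.round().tolist())
    cx=int(q[:,0].mean());cy=int(q[:,1].mean())
    for o in(-12,12):
        r=g[cy+o,cx-60:cx+60];d=np.diff(cv2.GaussianBlur(r[None],(5,1),0)[0]);k=np.argsort(-abs(d))[:5];print(" row",cy+o,sorted((cx-60+k).tolist()),d[k].round().tolist())
E
```

```text
-68 [[348.0, 25.0], [347.0, 98.0], [289.0, 98.0], [288.0, 25.0]]
 row 49 [291, 292, 293, 349, 350] [-16.0, -15.0, 14.0, 14.0, 12.0]
 row 73 [268, 269, 291, 292, 349] [-25.0, -20.0, 17.0, -17.0, 17.0]
0 [[347.0, 107.0], [346.0, 173.0], [290.0, 173.0], [289.0, 107.0]]
 row 127 [287, 295, 296, 350, 351] [-34.0, -34.0, -32.0, 32.0, 26.0]
 row 151 [287, 296, 349, 350, 351] [-35.0, 32.0, -30.0, -30.0, -28.0]
68 [[345.0, 181.0], [345.0, 241.0], [292.0, 241.0], [291.0, 181.0]]
 row 199 [291, 292, 293, 345, 346] [41.0, 35.0, -35.0, 35.0, -32.0]
 row 223 [292, 293, 294, 344, 345] [40.0, 36.0, -34.0, -33.0, 26.0]
```

```bash
python3 -c "
from workcell import env
print(env.finish_job(),env.state()['time_s'])"
```

```text
the job is handed in; nothing more can be done
the job is handed in; nothing more can be done
```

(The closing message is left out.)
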